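# Load and press a campaign badge on a three-way badge press

## Task

Pick up the red badge plate from the sloped drying rack by its edges, never touching its printed face with the fingers, and lay it face up, fully down between the pins of the green nest on the badge press's turntable. Let go of it, then turn the turntable anticlockwise by its black knob until the detent clicks in with the nest straight under the ram, and pull the press lever fully down and leave it down. Leave the blue plate and everything else on the desk where it is.

Things in the scene. Friction and masses are not known exactly. Their poses are not given: they have to be found in the camera images.
- red_plate: red-faced badge plate, 90 (x) by 60 (y) by 5 mm, 40 g, loose; printed face (80 by 50 mm, 1 mm proud, yellow dot) on +z; origin at the centre of its underside. Lies on the rack's 35 degree slope, facing up and to the left and away from the robot, x up the slope, on either side of the rack. Its long edges (y = +-30 mm) overhang the support by 11 mm, with 16 mm free depth under them
- blue_plate: the same kind of plate in blue, beside the red one on the rack, centres 115 mm apart; to be left alone
- rack: white sloped drying rack, fixed; origin on the table under the middle of the two plates, whose centres are 95 mm high; slope faces its -x. A level lamp tube 20 mm thick runs along y above the plates' upper half: axis at x = 20 mm, 190 mm high, on thin posts at y = +-119, x = 66 mm
- turntable (a joint): angle in rad of the turntable (aluminium disc, 270 mm across, top 42 mm above the table), positive anticlockwise from above; 0: nest straight under the ram, where a spring roller detent holds it (pulls in from about +-0.04; about 6 N at the knob to pass); starts at -2.5 to -1.9; end stops -2.75 and 0.5
- turn_axis (a point): centre of the turntable, on its top face (42 mm above the table), turning with it; its x axis points at the nest
- nest (a point): centre of the green seat on the turntable, 75 mm from its axis; x radially outwards, z up. Block 78 (x) by 40 (y), 14 mm above the disc. The plate lies on it lengthways along x, either way round, long edges overhanging. Eight cone-tipped 6 mm pins, 7 mm above the seat, at (+-50.5, +-13) and (+-36, +-36) mm, leave it 2.5 to 3 mm play; mid long edges are free for fingers
- turn_knob (a point): the turntable's black round knob, 22 mm thick, upright, 110 mm from the turntable's centre and 120 degrees clockwise from the nest; the point lies on its axis at mid-grip, 74 mm above the table; its top is 15 mm higher and it stands free for 15 mm below
- press_lever (a joint): angle of the press lever in rad: 0 up (70 degrees above level), 1.0 fully down (about 13 degrees above level), swinging towards the front of the press; stiff, stays where it is left (about 3 N at the grip)
- lever_grip (a point): middle of the lever's black grip, a level round bar 16 mm thick and 60 mm long along the press's y axis, sticking out to +y from the lever's 12 mm rod; 150 mm from the pivot
- lever_pivot (a point): point on the lever's level pivot axis (along the press's y axis), level with the middle of the grip in y; 145 mm above the table
- press: red and grey badge press, fixed; origin on the table under the turntable's centre; front to -x. Its red head, 60 mm wide, reaches over the disc from the back to x = 45 mm, 116 to 158 mm high; ram at x = 75 mm, its foot 87 mm above the table when up; the lever stands at the head's +y side
- juice: yellow juice bottle, 60 mm thick, 150 mm tall; bystander, origin under its centre
- mug: white mug, 80 mm across, 90 mm tall; bystander, origin under its centre
- pen_cup: brown cup with pens, 76 mm across, 155 mm tall with pens; bystander, origin under its centre
- apple: green apple, 72 mm across, 62 mm tall; bystander, origin under its centre
- calculator: black calculator, 130 by 80 by 14 mm; bystander, origin under its centre
- punch: red hole punch, 100 by 100 mm, 108 mm tall; bystander, origin under its centre
Not all that is in view belongs to the job. What is shaped like the red_plate but orange is not meant.

How it is judged:
On the way, in this order (a step that is already met when the one before it is completed fails the run):
1. the red plate lies released, face up and flat, between the nest's pins, with the nest not yet under the ram (x of red_plate in the frame of nest between -0.006 and 0.006 m and y of red_plate in the frame of nest between -0.006 and 0.006 m and z of red_plate in the frame of nest between -0.003 and 0.003 m and angle between the z axis of red_plate and the z axis of nest, either way round below 0.06 rad and angle between the x axis of red_plate and the x axis of nest, either way round below 0.12 rad and angle between red_plate's own z axis and vertical below 0.1 rad and contact force between the fingers and red_plate below 0.1 N and value of joint turntable below -1.2 rad), for 0.2 s.
2. the turntable stands in its detent, with the plate in the nest under the ram (x of red_plate in the frame of nest between -0.006 and 0.006 m and y of red_plate in the frame of nest between -0.006 and 0.006 m and z of red_plate in the frame of nest between -0.003 and 0.003 m and angle between the z axis of red_plate and the z axis of nest, either way round below 0.06 rad and angle between the x axis of red_plate and the x axis of nest, either way round below 0.12 rad and angle between red_plate's own z axis and vertical below 0.1 rad and value of joint turntable between -0.035 and 0.035 rad and value of joint press_lever below 0.5 rad), for 0.2 s.
3. the press lever is fully down (value of joint press_lever above 0.93 rad), for 0.2 s.
At the end, for the whole second after the job is handed in: Red plate at rest, face up and flat in the green nest (6 mm of centre, 3 mm of seat height, 7 deg along it); turntable in the detent, nest under the ram (2 deg); lever above 0.93 of 1.0 rad; blue plate within 12 mm, bystanders within 30 mm of their starts (x of red_plate in the frame of nest between -0.006 and 0.006 m and y of red_plate in the frame of nest between -0.006 and 0.006 m and z of red_plate in the frame of nest between -0.003 and 0.003 m and angle between the z axis of red_plate and the z axis of nest, either way round below 0.06 rad and angle between the x axis of red_plate and the x axis of nest, either way round below 0.12 rad and angle between red_plate's own z axis and vertical below 0.1 rad and value of joint turntable between -0.035 and 0.035 rad and value of joint press_lever above 0.93 rad and linear speed of red_plate below 0.02 m/s and distance of each of juice, mug, pen_cup, apple, calculator, punch from where it was at the start of the episode below 0.03 m and distance of blue_plate from where it was at the start of the episode below 0.012 m); the robot touches nothing.
It fails at once if the fingers touch the red plate's printed face (contact force between the fingers and red_plate_c1 above 0.5 N).
It fails at once if the blue plate is moved (distance of blue_plate from where it was at the start of the episode above 0.015 m).
It fails at once if a bystander is pushed away or knocked over (distance of any of juice, mug, pen_cup, apple, calculator, punch from where it was at the start of the episode above 0.035 m or angle between any of juice, mug, pen_cup, apple, calculator, punch's own z axis and vertical above 0.5 rad).
It also fails if it takes over 72 s, if anything falls off the work surface, if the arm or the gripper's body presses on something with over 40 N, if the wrist force passes 120 N, or if a joint passes its speed limit or range.

## Robot

A 7-joint arm with a two-finger parallel gripper is mounted at the origin on the work surface. World frame = base frame: x ahead of the robot, y to its left, z up, the work surface at z = 0. Lengths are in m, angles in rad, forces in N, time in s.
With the tool pointing down it reaches from about 0.425 to 0.925 m from the base axis. Payload 6.8 kg.
Tool frame: the origin (TCP) lies between the finger pads; the fingertips stand r.tips_ahead ahead of it and the grasp point (between the pads) lies 5 mm behind it (r.tips_ahead is the distance from the TCP to the fingertips, in m); z points along the fingers, y is the line along which they close (so a half turn about z gives the same grasp; the last joint's range is limited). The gripper opens to 85 mm and grips with 20 to 120 N. Pads are 22 mm wide; open, the fingers measure 114 mm over their backs; the gripper's body (76 mm by 85 mm) begins 54 mm behind the grasp point. The pads swing forward as they close: fully open they stand 13 mm farther back than shut.
Start: joints at [-1.439, 0.477, 0.022, 1.555, -0.011, 1.109, -0.083], TCP at [0.16, 0.656, 0.245] pointing down, gripper open.
Joint ranges: [-2.96, 2.96], [-0.34, 2.1], [-1.41, 1.46], [0.24, 2.44], [-1.37, 4.51], [0.17, 1.92], [-2.96, 2.96]. Speed limits (rad/s): [2.39, 2.39, 3.14, 3.14, 3.14, 3.14, 3.14].

## Interface

Orientations are given as a rotation vector (axis times angle).
In Python, from bench import r gives the robot as it stands.
- The arm moves only by the tool move_arm, never from a script. Its argument "rows" is one flat list of numbers, 4 for each row, row after row: the shift along the tool's x, y, z in cm, then the turn about the tool's z in degrees. In form: [tx, ty, tz, twist, tx, ty, tz, twist, ...]. A call has 1 to 10 rows; each row is the pose to reach, as a shift and turn from the pose commanded when the call began, along the tool's axes at that moment; what a row does not reach only later rows make up. A row lasts 1/8 s, in which the tool goes at most 62.5 mm and 10.7 degrees, less where a joint would pass 70% of its speed; a pose out of reach is approached as far as the arm can. A call with a gripper value outside its range is refused whole. "fingers" is the opening, from 0 (shut) to 1 (fully open), set as the call begins (left out, the last holds). The fingers move at their own pace and stop on an object; "newtons" is the grip in N (left out, the last holds). Time passes only in rows, so rows that repeat a pose let the fingers close. It gives the time, the measured TCP pose, the force, the opening and the grip force at its end, in the units of the state.
- r.get_obs(): the state, without advancing time (a new reading comes with each control period).
- r.grab_frame(name): name is "scene" or "top" or "wrist"; returns the picture (420x560x3 uint8, blue, green, red); there is no depth.
- r.camera_params(name): a dict with "fx", "fy", "cx", "cy" (pixels), "world_from_camera" (4x4, takes a point from camera to world coordinates). Camera axes: x right, y down, z forward; pixel columns grow to the right and rows downward; lengths in m; the calibration is good to about 2 mm. A picture is of the moment at which its call begins: read the wrist's pose just before it. camera_params takes no time and is no camera call; for the wrist camera it gives the pose at the moment of the call.
- r.hand_in(): hands the job in; it is judged then, once.
The state is a dict: "clock": time; "joints": joint angles; "qvel": joint speeds; "tau": joint torques, N m; "tcp_pos": TCP position; "orientation": TCP orientation; "contact_force": force on the tool from outside, world axes, zero at the start; "moment": the same for the moment, N m; "grip_width": finger opening in m; "gripper_force": force on a finger pad.
Only numpy, scipy, OpenCV 4.12 (cv2) and the standard library are available. Lean on these libraries where they do the work, as an engineer would, in place of code of your own. Each camera call takes 0.05 s, during which the arm holds its last target. There are 200 camera calls.

## Working session

There is one attempt and no reset: what is moved stays moved. The work goes in short steps, Python scripts to look and compute and a tool call to move; the robot and the scene stay as the last step left them, time stands still between calls to the robot, and variables do not carry over. Pictures are saved under pics/ and viewed, at most 10 in all, crops included, and the job is handed in when it is done.

Besides the shell and the picture viewer there is one more tool, called after "Request:" by a JSON object that holds its "fn" and its "kwargs". move_arm: Moves the arm, as the interface text tells. Its arguments: {"type":"object","properties":{"rows":{"type":"array"},"fingers":{"type":"number"},"newtons":{"type":"number"}},"required":["rows"]}

```bash
ls; mkdir -p pics; python3 - <<'E'
from bench import r
import cv2,numpy as np
np.set_printoptions(precision=4,suppress=True)
print(r.get_obs(), r.tips_ahead)
for n in("scene","top"):
    cv2.imwrite(f"pics/{n}0.png",r.grab_frame(n)); p=r.camera_params(n);print(n,p)
a=cv2.imread("pics/scene0.png");b=cv2.imread("pics/top0.png")
E
```

```text
pics
{'clock': 0.0, 'joints': array([-1.4391,  0.4778,  0.0223,  1.5565, -0.0115,  1.1093, -0.0831]), 'qvel': array([-0.0002, -0.0006, -0.0014, -0.0012,  0.0018,  0.0029, -0.0012]), 'tau': array([ -0.001 , -59.6469,   1.6077, -28.1188,   0.0125,   0.0095,
         0.    ]), 'tcp_pos': array([0.1602, 0.6551, 0.2443]), 'orientation': array([-0.3757, -3.119 ,  0.0029]), 'contact_force': array([0.0331, 0.0037, 0.2663]), 'moment': array([ 0.0289, -0.0491,  0.0153]), 'gripper_force': 0.0, 'grip_width': 0.08533507336641687} 0.014
scene {'fx': 469.58375124835027, 'fy': 469.58375124835027, 'cx': 279.0172370586622, 'cy': 212.3701079877782, 'world_from_camera': array([[-0.8849,  0.3337, -0.3249,  1.0916],
       [ 0.4654,  0.6586, -0.5912,  1.0833],
       [ 0.0167, -0.6744, -0.7381,  1.415 ],
       [ 0.    ,  0.    ,  0.    ,  1.    ]])}
top {'fx': 512.4547497364957, 'fy': 512.4547497364957, 'cx': 282.52142387869577, 'cy': 202.98773449691524, 'world_from_camera': array([[ 0.0046, -0.9925,  0.122 ,  0.3609],
       [-0.9998, -0.0023,  0.0193,  0.0784],
       [-0.0188, -0.1221, -0.9923,  1.6222],
       [ 0.    ,  0.    ,  0.    ,  1.    ]])}
```

```bash
python3 - <<'E'
import cv2
for n in("scene","top"):
    a=cv2.imread(f"pics/{n}0.png"); cv2.imwrite(f"pics/{n}0b.png",cv2.resize(a,(800,600),interpolation=cv2.INTER_CUBIC))
E
```

```text
(no output)
```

View pics/scene0b.png

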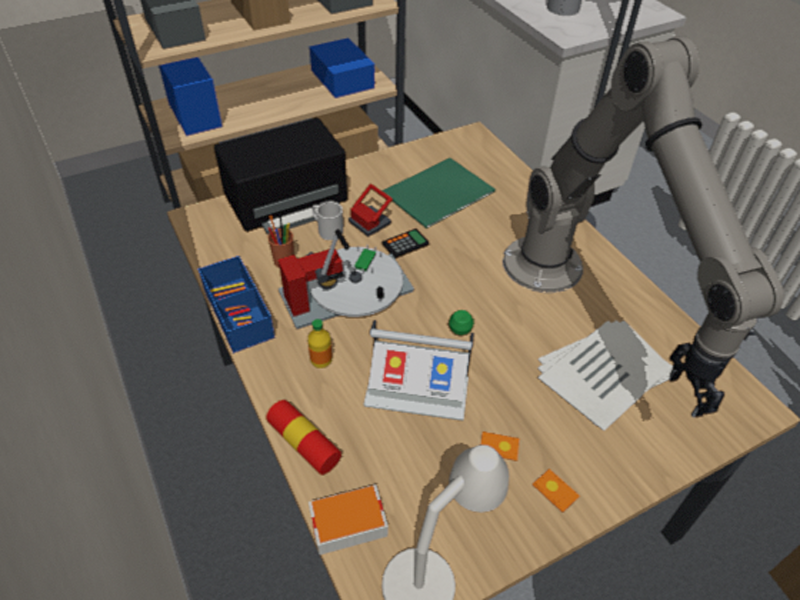

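View pics/top0b.png

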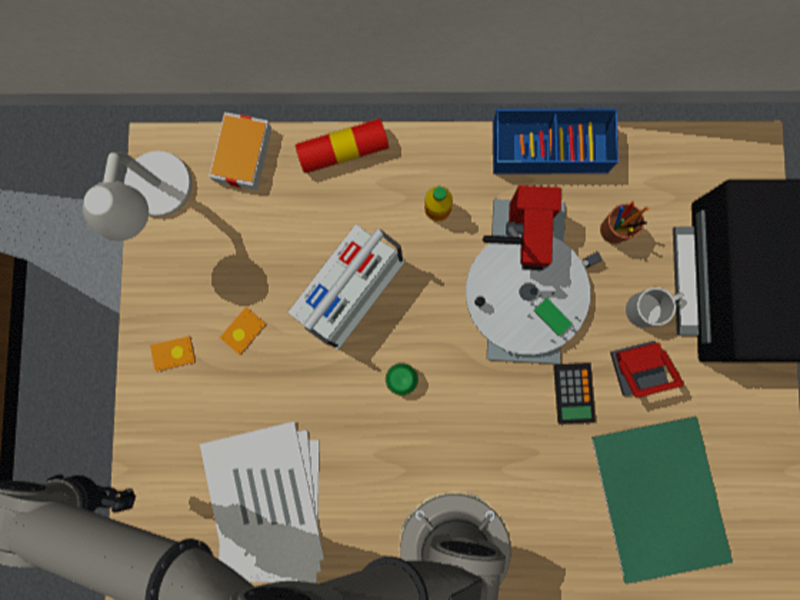

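The scene picture shows the rack with red at (395,368) and blue at (441,374), knob at (380,293), nest at (365,260) and grip at (342,240). In the top picture red is at (351,252), blue (317,297), knob (480,301), nest (553,318) and grip (502,239), all in 800-px scale.

```bash
cat > h.py <<'E'
from bench import r
import cv2,numpy as np
from scipy.spatial.transform import Rotation as R
np.set_printoptions(precision=4,suppress=True)
def ray(p,uv):
    T=p["world_from_camera"]; d=T[:3,:3]@np.array([(uv[0]-p["cx"])/p["fx"],(uv[1]-p["cy"])/p["fy"],1])
    return T[:3,3],d/np.linalg.norm(d)
def atz(p,uv,z):
    o,d=ray(p,uv); return o+d*(z-o[2])/d[2]
def tri(obs):
    A=np.zeros((3,3));b=np.zeros(3);L=[ray(p,uv) for p,uv in obs]
    for o,d in L:
        M=np.eye(3)-np.outer(d,d);A+=M;b+=M@o
    x=np.linalg.solve(A,b)
    return x,max(np.linalg.norm((np.eye(3)-np.outer(d,d))@(x-o)) for o,d in L)
def proj(p,X):
    T=p["world_from_camera"]; c=T[:3,:3].T@(np.asarray(X)-T[:3,3]); return np.array([p["fx"]*c[0]/c[2]+p["cx"],p["fy"]*c[1]/c[2]+p["cy"]])
def toolshift(target,yaw_y=None):
    "shift in cm in tool axes from measured pose to target TCP"
    o=r.get_obs(); Rm=R.from_rotvec(o["orientation"]).as_matrix()
    return 100*Rm.T@(np.asarray(target)-o["tcp_pos"]), Rm
E
python3 - <<'E'
from h import *
S=r.camera_params("scene");T=r.camera_params("top")
for n,s,t in [("red",(395,368),(351,252)),("blue",(441,374),(317,297)),("knob",(380,290),(480,301)),("nest",(365,260),(553,318)),("grip",(342,240),(502,239)),("juicetop",(318,325),(440,194)),("apple",(461,322),(402,379))]:
    print(n,*tri([(S,np.array(s)*.7),(T,np.array(t)*.7)]))
print("hub",atz(T,(529*.7,295*.7),.042))
for t in [(383,238),(309,328)]: print("tube",atz(T,np.array(t)*.7,.19))
W=r.camera_params("wrist");print(W)
o=r.get_obs();M=np.eye(4);M[:3,:3]=R.from_rotvec(o["orientation"]).as_matrix();M[:3,3]=o["tcp_pos"]
print(np.linalg.inv(M)@W["world_from_camera"]);print(M)
E
```

```text
red [0.6251 0.2198 0.1094] 0.0022135709508121866
blue [0.5324 0.2879 0.1092] 0.0007307887156618684
knob [ 0.527  -0.053   0.0806] 0.00047907210902322907
nest [ 0.4951 -0.2134  0.0428] 0.00020495271339333095
grip [ 0.6204 -0.0771  0.2836] 0.0008070088307531189
juicetop [0.7437 0.033  0.1374] 0.0007753656637888603
apple [0.3626 0.1122 0.0307] 0.000489852290865686
hub [ 0.5449 -0.1626  0.042 ]
tube [0.6411 0.1477 0.19  ]
tube [0.4614 0.2917 0.19  ]
{'fx': 307.90263906618577, 'fy': 307.90263906618577, 'cx': 281.96463416215875, 'cy': 214.32854043628475, 'world_from_camera': array([[ 0.2374,  0.9291,  0.2835,  0.0867],
       [ 0.9714, -0.2265, -0.0712,  0.6731],
       [-0.002 ,  0.2923, -0.9563,  0.3717],
       [ 0.    ,  0.    ,  0.    ,  1.    ]])}
[[ 0.     -0.9564 -0.2922  0.0756]
 [ 1.      0.0001 -0.0003 -0.0003]
 [ 0.0004 -0.2922  0.9564 -0.1273]
 [ 0.      0.      0.      1.    ]]
[[-0.9714  0.2375 -0.0003  0.1602]
 [ 0.2375  0.9714 -0.0016  0.6552]
 [-0.0001 -0.0016 -1.      0.2445]
 [ 0.      0.      0.      1.    ]]
```

Request:
{"fn": "move_arm", "kwargs": {"rows": [-5,-2.5,-2,10,-10,-5,-4,20,-15,-7.5,-6,30,-20,-10,-8,40,-26,-13,-8.5,50,-31,-15.5,-8.5,60,-36,-18,-8.5,70,-41.5,-21,-8.5,80,-46.5,-23.5,-8.5,90,-51.6,-26,-8.5,100]}}

```text
clock: 1.35
tcp_pos: [0.6007, 0.2793, 0.33]
orientation: [-2.635, -1.71, 0.001]
contact_force: [-0.5, 0.7, 0.4]
grip_width: 0.0855
gripper_force: 0.0
```

```bash
python3 - <<'E'
from h import *
print(toolshift([.60,.28,.33]), r.get_obs()["joints"],r.get_obs()["clock"])
E
```

```text
(array([ 0.0333, -0.0928,  0.0011]), array([[ 0.4075,  0.9132, -0.0006],
       [ 0.9132, -0.4075,  0.    ],
       [-0.0002, -0.0005, -1.    ]])) [-0.9119  0.4321  0.55    1.5114 -0.2319  1.264  -0.7523] 1.35
```

Request:
{"fn": "move_arm", "kwargs": {"rows": [0,0,0,7,0,0,0,14.6,0,0,0,14.6]}}

```text
clock: 1.72
tcp_pos: [0.5995, 0.2806, 0.3297]
orientation: [2.827, 1.37, -0.002]
contact_force: [0.3, -0.3, -0.3]
grip_width: 0.0855
gripper_force: 0.0
```

```bash
python3 - <<'E'
from h import *
import pickle
p=r.camera_params("wrist");a=r.grab_frame("wrist");cv2.imwrite("pics/w1.png",a);pickle.dump(p,open("w1.pkl","wb"))
for y in [(.6251,.2198,.1),(.5324,.2879,.1)]:print(proj(p,y))
cv2.imwrite("pics/w1b.png",cv2.resize(a,(800,600),interpolation=cv2.INTER_CUBIC))
E
```

```text
[330.4018 211.4265]
[235.4507 214.5635]
```

View pics/w1b.png

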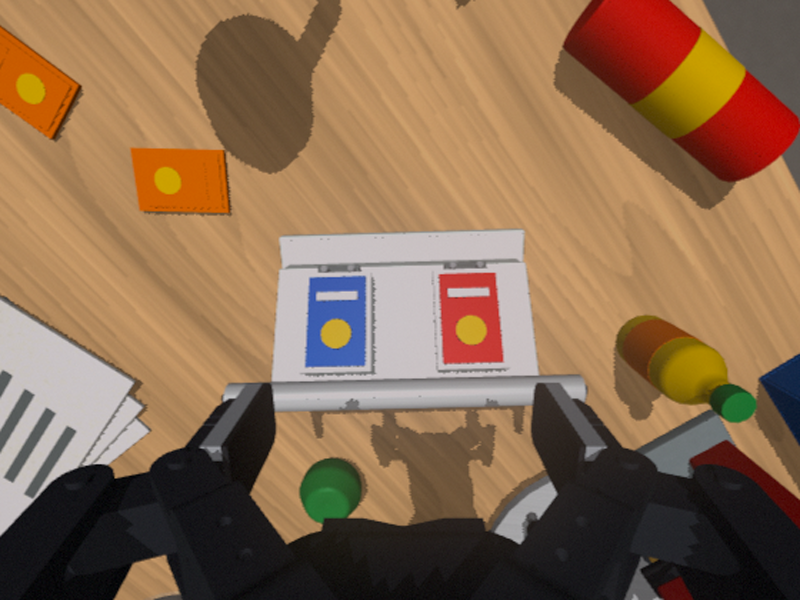

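The wrist picture shows the red plate with its low end at row 271 (columns 438–500) and high end at row 368. Grey stop lugs are at (465,264) and the lamp tube at row 392. The fingertips are near (253,385) and (552,385).

```bash
cat > plate.py <<'E'
from h import *
def quad(a,col,near=None):
    b,g,rd=[a[...,i].astype(int) for i in range(3)]
    m=((rd>110)&(g<90)&(b<90)) if col=="red" else ((b>110)&(rd<110)&(g<130))
    m=cv2.morphologyEx(m.astype(np.uint8),cv2.MORPH_CLOSE,np.ones((13,13)))if 0 else m.astype(np.uint8)
    cs,_=cv2.findContours(m,cv2.RETR_EXTERNAL,cv2.CHAIN_APPROX_NONE)
    cs=[c for c in cs if cv2.contourArea(c)>300]
    c=min(cs,key=lambda c:np.linalg.norm(c.reshape(-1,2).mean(0)-near))
    q=cv2.minAreaRect(c); h=cv2.convexHull(c).reshape(-1,2).astype(float)
    # refine: fit line to each side of hull contour
    box=cv2.boxPoints(q); pts=c.reshape(-1,2).astype(float); L=[]
    for i in range(4):
        p0,p1=box[i],box[(i+1)%4]; d=(p1-p0)/np.linalg.norm(p1-p0); n=np.array([-d[1],d[0]])
        s=(pts-p0)@d/np.linalg.norm(p1-p0); e=abs((pts-p0)@n)
        k=pts[(s>.12)&(s<.88)&(e<np.linalg.norm(p1-p0)*.08+3)]
        vx,vy,x,y=cv2.fitLine(k.astype(np.float32),cv2.DIST_HUBER,0,.01,.01).ravel(); L.append(np.cross([x,y,1],[x+vx,y+vy,1]))
    C=[]
    for i in range(4):
        w=np.cross(L[i-1],L[i]); C.append(w[:2]/w[2])
    return np.array(C)
def pnp(p,C):
    """pose of face (80x50), order corners so first side is long"""
    K=np.array([[p["fx"],0,p["cx"]],[0,p["fy"],p["cy"]],[0,0,1]])
    ctr=C.mean(0);C=ctr+(C-ctr)*(1+0.5/np.linalg.norm(C-ctr,axis=1,keepdims=True)*1.4)
    if np.linalg.norm(C[1]-C[0])<np.linalg.norm(C[2]-C[1]): C=np.roll(C,-1,0)
    O=np.array([[-40,-25,0],[40,-25,0],[40,25,0],[-40,25,0]])/1000.
    if np.cross(C[1]-C[0],C[2]-C[1])>0: O[:,1]*=-1   # image y down
    out=[]
    n,rv,tv,er=cv2.solvePnPGeneric(O,C.astype(np.float64),K,None,flags=cv2.SOLVEPNP_IPPE)
    T=p["world_from_camera"]
    for a,b,e in zip(rv,tv,er):
        Rm=T[:3,:3]@cv2.Rodrigues(a)[0]; out.append((T[:3,:3]@b.ravel()+T[:3,3],Rm,float(e[0])))
    return out,C
E
python3 - <<'E'
from plate import *
import pickle
p=pickle.load(open("w1.pkl","rb"));a=cv2.imread("pics/w1.png")
T=r.camera_params("top");S=r.camera_params("scene");t=cv2.imread("pics/top0.png");s=cv2.imread("pics/scene0.png")
for col,n,nt,ns in(("red",(329,223),(246,177),(276,258)),("blue",(235,225),(222,207),(309,262))):
    C=quad(a,col,n);o,C2=pnp(p,C);print(col,C.tolist())
    for x,Rm,e in o:print(x,Rm.tolist(),e)
    # triangulate centres over views
    for nm,P,im,nn in(("top",T,t,nt),("scene",S,s,ns)):
        try:
            D=quad(im,col,nn);o2,_=pnp(P,D);print(nm,D.mean(0),tri([(p,C.mean(0)),(P,D.mean(0))]))
        except Exception as e:print(nm,e)
E
```

```text
red [[307.6993534937271, 192.45892092169007], [345.29690315680494, 190.72279235676348], [351.0621739923975, 251.66820643133204], [310.6516342970489, 253.46060940169025]]
[0.615  0.2064 0.0876] [[-0.5100860490829566, 0.8180445300294416, 0.26573552532517636], [-0.7070054626019288, -0.5747209473064896, 0.41211540686822434], [0.4898525271772821, 0.02233785164333511, 0.8715190887192248]] 0.1981819745873939
[0.6139 0.2057 0.0887] [[-0.5374153237522219, 0.8345825831769473, -0.12106478288084468], [-0.8310238812940434, -0.4996723693833278, 0.24439073630936384], [0.14347152510263544, 0.23194705243340116, 0.9620896456942972]] 0.7972815543521322
top [220.2805 105.8143] (array([0.6901, 0.2887, 0.4333]), np.float64(0.06245041141958251))
scene [222.3557 315.8577] (array([ 0.6225, -0.1971, -0.9204]), np.float64(0.09725840664089863))
blue [[216.72583848540626, 194.0], [255.0, 194.0], [255.0, 254.598028440856], [214.32579675311283, 256.27081336081557]]
[0.5224 0.278  0.0939] [[-0.5090236444423853, 0.7948146040503936, 0.3304007787321416], [-0.6782133276261306, -0.6067126257128169, 0.41464017175250506], [0.5300203879369922, -0.013020560236514078, 0.8478849293284113]] 0.2824982201345771
[0.5218 0.2764 0.0949] [[-0.6530060448060785, 0.7059933574535342, 0.2741468305091377], [-0.750646948517121, -0.651396173749319, -0.11050874855268548], [0.10055975402045664, -0.2779503625761832, 0.9553173984677088]] 0.7220958366310927
top [ 37.2391 162.4462] (array([0.634 , 0.4552, 0.7213]), np.float64(0.1208673292055876))
scene [247.4813  53.0914] (array([0.82  , 0.4392, 1.0245]), np.float64(0.0160516565496785))
```

Request:
{"fn": "move_arm", "kwargs": {"rows": [0.7,2,-0.0,0,1.4,4,3,0,2.1,5.8,6,0,2.1,5.8,9,0,2.1,5.8,10,0,2.1,5.8,10,0,2.1,5.8,10,0], "fingers": 0.84}}

```text
clock: 2.65
tcp_pos: [0.6589, 0.2615, 0.2319]
orientation: [-2.827, -1.37, -0.004]
contact_force: [0.5, -0.1, 0.5]
grip_width: 0.0716
gripper_force: 0.0
```

```bash
python3 - <<'E'
from plate import *
import pickle
p=r.camera_params("wrist");a=r.grab_frame("wrist");cv2.imwrite("pics/w2.png",a);pickle.dump(p,open("w2.pkl","wb"))
cv2.imwrite("pics/w2b.png",cv2.resize(a,(800,600),interpolation=cv2.INTER_CUBIC))
print(r.tips_ahead)
p1=pickle.load(open("w1.pkl","rb"));a1=cv2.imread("pics/w1.png")
n=proj(p,(.615,.206,.09));print(n)
C1=quad(a1,"red",(329,223));C=quad(a,"red",n)
o,C2=pnp(p,C);print(C.tolist())
for x,Rm,e in o:print(x,Rm.tolist(),e)
_,D1=pnp(p1,C1); _,D=pnp(p,C)
for i in range(4):
    j=np.argmin(np.linalg.norm(D-D.mean(0)-(D1[i]-D1.mean(0)),axis=1));print(tri([(p1,D1[i]),(p,D[j])]))
E
```

```text
0.014
[282.6501 275.8472]
[[253.69895562070147, 317.6862596708679], [255.4256685338983, 236.4675349770575], [304.2656736319987, 234.78902797721287], [308.3832286969456, 319.43944237460386]]
[0.6158 0.2103 0.0953] [[0.4695494696466247, -0.7662475362874384, 0.4386205748571328], [0.6183977660500185, 0.6400029552611844, 0.4560487037601297], [-0.6301646598302045, 0.057104556651626164, 0.774358812896645]] 0.7859213399615885
[0.6147 0.2092 0.0968] [[0.583260857468518, -0.8004433846265719, 0.13819247502177903], [0.7591358835611753, 0.5976794957191486, 0.2578602929624783], [-0.28899737444288376, -0.045492948953214464, 0.9562483511936933]] 1.1528491372800287
(array([0.6553, 0.2224, 0.0754]), np.float64(0.00015166877871560167))
(array([0.6166, 0.1707, 0.1223]), np.float64(0.00023336536229205573))
(array([0.5754, 0.198 , 0.1157]), np.float64(0.0014352810218629848))
(array([0.6158, 0.2507, 0.0747]), np.float64(0.00014946009723668035))
```

View pics/w2b.png

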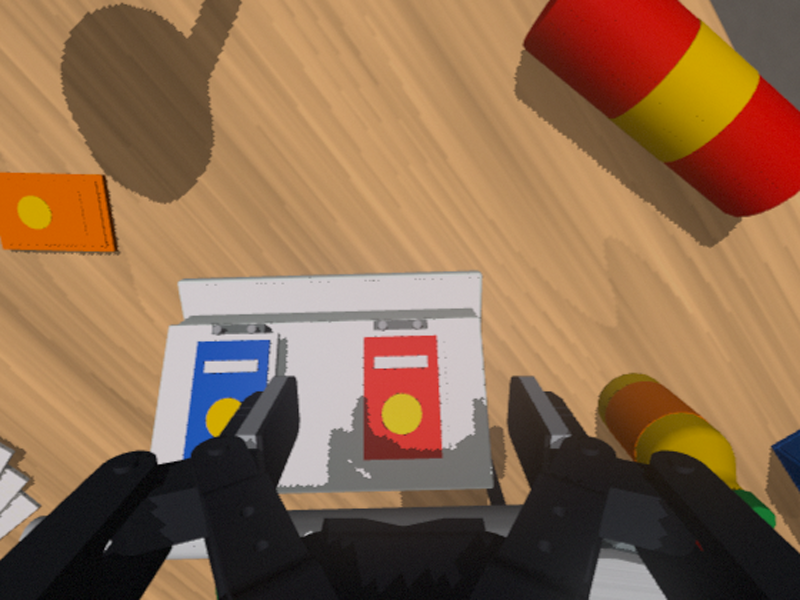

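The second wrist picture shows the red face's low edge at row 337 (columns 363–437), its tilt about -1.5°, the inner fingertips at (297,377) and (511,377), and the front wall at rows 275–318.

```bash
python3 - <<'E'
from plate import *
import pickle
p=pickle.load(open("w1.pkl","rb"))
xr=np.array([-.602,-.799,0]);yr=np.array([.799,-.602,0]);c=np.array([.6139,.2076,0])
for n,x,y,z in [("tube",20,-60,190),("tubetop near",10,-60,190),("tube end",20,60,190),("centre",0,0,95)]:
    print(n,proj(p,c+xr*x/1e3+yr*y/1e3+[0,0,z/1e3])/.7)
print(toolshift([.635,.2356,.071])[0], R.from_rotvec(r.get_obs()["orientation"]).as_matrix()[:2,:2])
E
```

```text
tube [399.5414 393.5623]
tubetop near [399.1761 380.1392]
tube end [577.5802 389.9675]
centre [468.8334 318.6463]
[-3.5504 -0.293  16.0925] [[ 0.6198  0.7848]
 [ 0.7848 -0.6198]]
```

Request:
{"fn": "move_arm", "kwargs": {"rows": [-1.8,-0.1,2,-0.7,-3.5,-0.3,4,-1.4,-3.5,-0.3,7,-1.4,-3.5,-0.3,10,-1.4,-3.5,-0.3,11,-1.4,-3.5,-0.3,11,-1.4]}}

```text
clock: 3.45
tcp_pos: [0.6345, 0.2356, 0.1208]
orientation: [2.811, 1.404, 0.0]
contact_force: [0.4, -0.6, 0.3]
grip_width: 0.0721
gripper_force: 0.0
```

```bash
python3 - <<'E'
from plate import *
print(toolshift([.635,.2356,.071])[0], R.from_rotvec(r.get_obs()["orientation"]).as_matrix()[:2,:2])
E
```

```text
[0.0269 0.0418 4.9768] [[ 0.6008  0.7994]
 [ 0.7994 -0.6008]]
```

Request:
{"fn": "move_arm", "kwargs": {"rows": [0,0,1.5,0,0,0,3,0,0,0,4,0,0,0,4.5,0,0,0,5,0,0,0,5,0]}}

```text
clock: 4.2
tcp_pos: [0.6342, 0.2354, 0.0701]
orientation: [-2.811, -1.403, 0.0]
contact_force: [-0.6, -0.3, 0.5]
grip_width: 0.0717
gripper_force: 0.0
```

```bash
python3 - <<'E'
from plate import *
a=r.grab_frame("wrist");cv2.imwrite("pics/w3.png",a)
cv2.imwrite("pics/w3b.png",cv2.resize(a[130:420,130:430],(620,600),interpolation=cv2.INTER_CUBIC))
E
```

```text
(no output)
```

View pics/w3b.png

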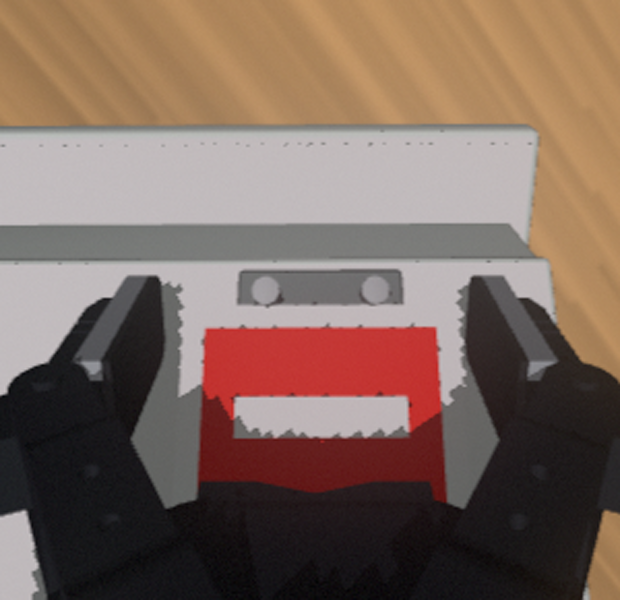

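The view shows the open fingers astride the plate's low end (pad faces at columns 160 and 470, face 204–436), and nothing is touching.

Request:
{"fn": "move_arm", "kwargs": {"rows": [0,0,0,0,0,0,0,0,0,0,0,0,0,0,0,0,0,0,0,0,0,0,0,0], "fingers": 0.55, "newtons": 30}}

```text
clock: 5.0
tcp_pos: [0.6347, 0.2356, 0.0709]
orientation: [2.811, 1.403, 0.002]
contact_force: [-1.3, -0.7, 6.3]
grip_width: 0.0593
gripper_force: 32.4
```

Request:
{"fn": "move_arm", "kwargs": {"rows": [0.5,0,-0.7,0,1.5,0,-2.1,0,2.5,0,-3.4,0,3.6,0,-4.5,0,5,0,-5.5,0,7,0,-7,0,9,0,-10,0,10,0,-14,0,10,0,-17,0,10,0,-17,0]}}

```text
clock: 6.25
tcp_pos: [0.6961, 0.3162, 0.2441]
orientation: [2.81, 1.404, 0.009]
contact_force: [-0.0, 0.7, -0.7]
grip_width: 0.0595
gripper_force: 32.4
```

```bash
python3 - <<'E'
from plate import *
T=r.camera_params("top")
a=r.grab_frame("wrist");b=r.grab_frame("top");cv2.imwrite("pics/w4.png",a);cv2.imwrite("pics/t4.png",b)
x0=cv2.resize(b[120:300,180:480],(600,360),interpolation=cv2.INTER_CUBIC);x1=cv2.resize(a,(320,240))
c=np.zeros((600,600,3),np.uint8);c[:360]=x0;c[360:,:320]=x1;cv2.imwrite("pics/c4.png",c)
E
```

```text
(no output)
```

View pics/c4.png

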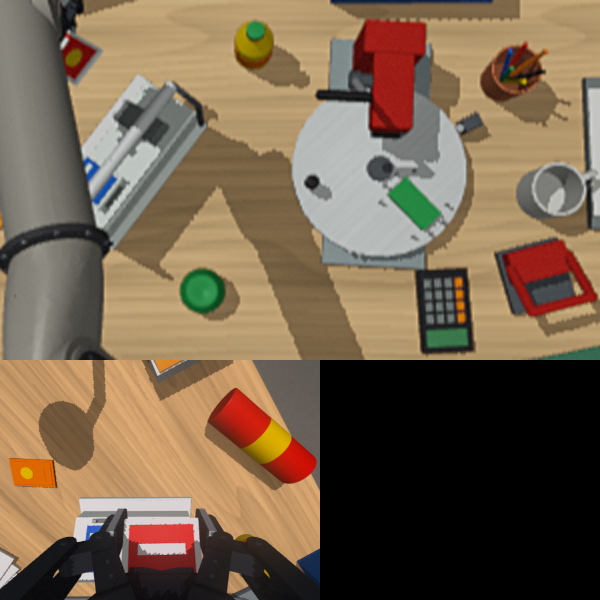

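The red plate is held cleanly between the fingers, low end forward, and the rack and blue plate have not moved. I'll lay it on the free table area and regrasp it flat.

Request:
{"fn": "move_arm", "kwargs": {"rows": [2,-1.5,3,0,4,-3,7,0,6,-5,11,0,6.5,-5.5,15,0,6.5,-5.5,19,0,6.5,-5.5,21,0,6.5,-5.5,22.2,0,6.5,-5.5,23,0,6.5,-5.5,23.1,0,6.5,-5.5,23.1,0]}}

```text
clock: 7.6
tcp_pos: [0.6901, 0.4007, 0.0105]
orientation: [-2.811, -1.403, -0.003]
contact_force: [0.1, 0.1, -1.0]
grip_width: 0.0594
gripper_force: 32.5
```

Request:
{"fn": "move_arm", "kwargs": {"rows": [0,0,0,0,0,0,0,0,0,0,0,0,0,0,0,0,0,0,-0.5,0,0,0,-3,0,0,0,-8,0,0,0,-13,0,0,0,-13,0,0,0,-13,0], "fingers": 1.0}}

```text
clock: 8.85
tcp_pos: [0.6896, 0.4006, 0.1408]
orientation: [-2.81, -1.403, -0.002]
contact_force: [-0.2, -1.0, -0.4]
grip_width: 0.0858
gripper_force: 0.0
```

```bash
python3 - <<'E'
from plate import *
import pickle
p=r.camera_params("wrist");a=r.grab_frame("wrist");cv2.imwrite("pics/w5.png",a);pickle.dump(p,open("w5.pkl","wb"))
n=proj(p,(.665,.367,.006));print(n)
C=quad(a,"red",n);o,D=pnp(p,C);print(C.tolist())
W=np.array([atz(p,d,.006) for d in D]);print(W,W.mean(0),np.linalg.norm(np.diff(W,axis=0),axis=1))
for x,Rm,e in o:print(x,Rm[:,2],e)
t=r.grab_frame("top");c=np.zeros((420,800,3),np.uint8);c[:,:560]=a;c[:240,560:]=cv2.resize(t[100:280,100:280],(240,240));cv2.imwrite("pics/w5b.png",c)
E
```

```text
[283.4753 251.0635]
[[255.29409335910654, 207.0], [309.0, 207.0], [309.0, 286.0], [258.5370988569685, 286.0]]
[[0.7089 0.3874 0.006 ]
 [0.6627 0.3225 0.006 ]
 [0.6235 0.352  0.006 ]
 [0.6705 0.4164 0.006 ]] [0.6664 0.3696 0.006 ] [0.0797 0.0491 0.0796]
[ 0.6647  0.3675 -0.0012] [-0.0107  0.0791  0.9968] 0.14445364384894982
[ 0.6671  0.3704 -0.0012] [0.4473 0.514  0.7319] 1.7204213286200298
```

View pics/w5b.png

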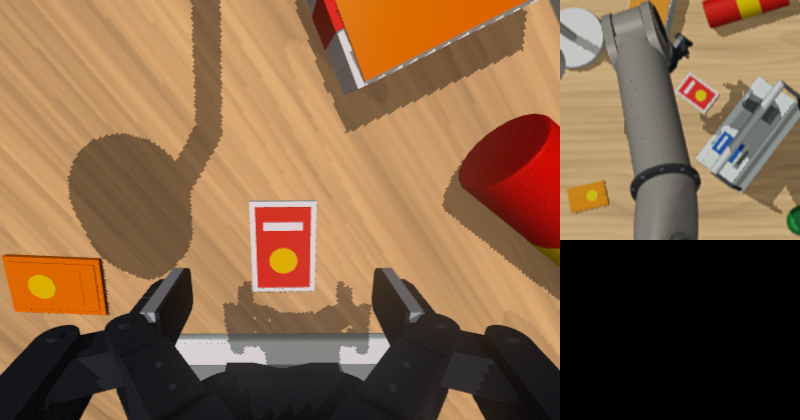

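The plate lies flat and face up on the table, its centre at about (283,247) in the wrist picture.

Request:
{"fn": "move_arm", "kwargs": {"rows": [-2,0,2,0,-3.9,0,5,0,-3.9,0,9,0,-3.9,0,11.5,0,-3.9,0,12.6,0,-3.9,0,13,0,-3.9,0,13,0]}}

```text
clock: 9.82
tcp_pos: [0.6667, 0.3696, 0.0102]
orientation: [-2.811, -1.403, -0.002]
contact_force: [-0.3, 0.3, 1.0]
grip_width: 0.0857
gripper_force: 0.0
```

Request:
{"fn": "move_arm", "kwargs": {"rows": [0,0,0,0,0,0,0,0,0,0,0,0,0,0,0,0,0,0,0,0,0,0,0,0], "fingers": 0.55, "newtons": 30}}

```text
clock: 10.58
tcp_pos: [0.6667, 0.3696, 0.0108]
orientation: [-2.81, -1.403, -0.003]
contact_force: [-0.9, 0.1, 5.5]
grip_width: 0.0587
gripper_force: 32.2
```

Request:
{"fn": "move_arm", "kwargs": {"rows": [0,0,-3,0,0,0,-9,0,0,0,-15,0,0,0,-21,0,-4,0.6,-25,0,-10,1.6,-25,0,-16,2.5,-25,2,-22,3.4,-25,4,-28,4.3,-25,6,-34,5.2,-25,7.6]}}

```text
clock: 11.82
tcp_pos: [0.5021, 0.0644, 0.2594]
orientation: [-2.898, -1.212, -0.001]
contact_force: [1.0, -0.6, 0.3]
grip_width: 0.0587
gripper_force: 32.6
```

```bash
python3 - <<'E'
from plate import *
s,M=toolshift([.439,-.27,.25]);print(s,M[:2,:2]);print(toolshift([.46,-.0,.26])[0]);print(r.get_obs()["joints"])
E
```

```text
[-28.2395  18.9962   0.9164] [[ 0.7023  0.7119]
 [ 0.7119 -0.7023]]
[-7.5427  1.5295 -0.0652]
[-0.8655  0.2098  0.718   1.9724 -0.1626  1.0156 -0.8509]
```

Request:
{"fn": "move_arm", "kwargs": {"rows": [-4,0.8,0,0,-8.5,2,0,0,-12.5,5,0,0,-16.5,9,0.3,0,-20.5,12.5,0.6,0,-24.5,16,0.9,0,-28.2,19,0.9,0,-28.2,19,0.9,0,-28.2,19,0.9,0]}}

```text
clock: 12.95
tcp_pos: [0.4407, -0.2676, 0.2502]
orientation: [-2.897, -1.213, -0.0]
contact_force: [-0.9, -0.4, 0.1]
grip_width: 0.0584
gripper_force: 32.6
```

```bash
python3 - <<'E'
from plate import *
import pickle
p=r.camera_params("wrist");a=r.grab_frame("wrist");cv2.imwrite("pics/w6.png",a);pickle.dump(p,open("w6.pkl","wb"))
print(proj(p,(.495,-.2134,.05)),r.get_obs()["joints"])
cv2.imwrite("pics/w6b.png",cv2.resize(a,(800,600),interpolation=cv2.INTER_CUBIC))
E
```

```text
[283.4178 117.2035] [-0.3193  0.2824  0.9031  1.9691 -0.2621  1.0111 -0.0705]
```

View pics/w6b.png

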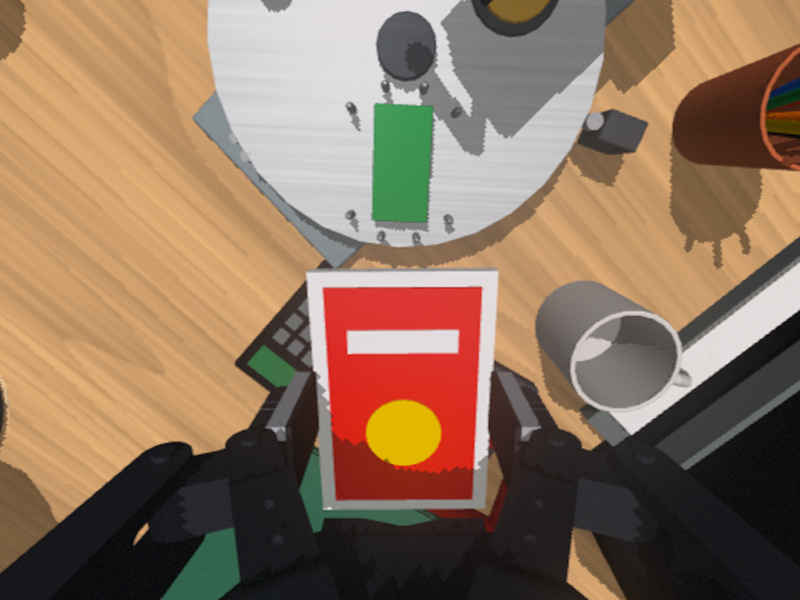

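The view shows the green seat with corners (375,103), (433,107), (429,222) and (372,219), eight pins around it, and the hub at (406,46). The held plate is level and square in the fingers.

```bash
cat > nest.py <<'E'
from plate import *
import pickle
def green(a,near):
    b,g,rd=[a[...,i].astype(int) for i in range(3)]
    m=((g>90)&(g-rd>50)&(g-b>40)).astype(np.uint8)
    cs,_=cv2.findContours(m,cv2.RETR_EXTERNAL,cv2.CHAIN_APPROX_NONE)
    c=min([c for c in cs if cv2.contourArea(c)>500],key=lambda c:np.linalg.norm(c.reshape(-1,2).mean(0)-near))
    return c
def sides(c):
    box=cv2.boxPoints(cv2.minAreaRect(c)); pts=c.reshape(-1,2).astype(float); L=[]
    for i in range(4):
        p0,p1=box[i],box[(i+1)%4]; l=np.linalg.norm(p1-p0); d=(p1-p0)/l; n=np.array([-d[1],d[0]])
        s=(pts-p0)@d/l; e=abs((pts-p0)@n); k=pts[(s>.12)&(s<.88)&(e<l*.06+2)]
        vx,vy,x,y=cv2.fitLine(k.astype(np.float32),cv2.DIST_HUBER,0,.01,.01).ravel(); L.append(np.cross([x,y,1],[x+vx,y+vy,1]))
    C=np.array([np.cross(L[i-1],L[i]) for i in range(4)]); C=C[:,:2]/C[:,2:]
    ctr=C.mean(0); return ctr+(C-ctr)*(1+.7/np.linalg.norm(C-ctr,axis=1,keepdims=True))
def longax(W):
    e=[W[(i+1)%4]-W[i] for i in range(4)]; l=[np.linalg.norm(v) for v in e]; i=0 if l[0]>l[1] else 1
    v=e[i]-e[i+2]; return np.degrees(np.arctan2(v[1],v[0]))%180, l
E
python3 - <<'E'
from nest import *
p=pickle.load(open("w6.pkl","rb"));a=cv2.imread("pics/w6.png")
C=sides(green(a,np.array([282,113])));W=np.array([atz(p,c,.056) for c in C])
print(C/.7);print("nest",W.mean(0),longax(W))
for n,uv in [("-50,13",(386,86)),("-50,-13",(424,88)),("-36,36",(351,106)),("-36,-36",(457,112)),("36",(350,214)),("36-",(449,219)),("50",(381,236)),("50-",(416,238))]:
    print(n,atz(p,np.array(uv)*.7,.063))
P=np.array([atz(p,np.array(uv)*.7,.063) for uv in[(386,86),(424,88),(351,106),(457,112),(350,214),(449,219),(381,236),(416,238)]]);print("pins mean",P.mean(0))
o=r.get_obs();M=R.from_rotvec(o["orientation"]).as_matrix()
q=quad(a,"red",np.array([282,275]));_,D=pnp(p,q)
F=np.array([atz(p,d,o["tcp_pos"][2]-.0047) for d in D]);print("plate",F.mean(0),longax(F),"tool frame",M.T@(F.mean(0)-o["tcp_pos"]),"tool yaw",np.degrees(np.arctan2(M[1,0],M[0,0])))
E
```

```text
[[371.8687 219.1725]
 [374.6167 102.8758]
 [431.89   105.4361]
 [425.009  221.6535]]
nest [ 0.4943 -0.21    0.056 ] (np.float64(42.869208155976104), [np.float64(0.07688220576221039), np.float64(0.03842730919985738), np.float64(0.07707733454883275), np.float64(0.038365561741784904)])
-50,13 [ 0.5214 -0.1689  0.063 ]
-50,-13 [ 0.5382 -0.1871  0.063 ]
-36,36 [ 0.4966 -0.1612  0.063 ]
-36,-36 [ 0.5437 -0.2127  0.063 ]
36 [ 0.4455 -0.2087  0.063 ]
36- [ 0.4927 -0.26    0.063 ]
50 [ 0.4501 -0.2348  0.063 ]
50- [ 0.4669 -0.2533  0.063 ]
pins mean [ 0.4944 -0.2108  0.063 ]
plate [ 0.4399 -0.2671  0.2454] (np.float64(45.68180648545958), [np.float64(0.07962355853267673), np.float64(0.048699113816743245), np.float64(0.07962653266145137), np.float64(0.049211693644357304)]) tool frame [-0.0009 -0.0006  0.0047] tool yaw 45.52919494485515
```

Request:
{"fn": "move_arm", "kwargs": {"rows": [3,0,0,1,6,0,2,2,7.9,-0.1,5,2.7,7.9,-0.1,10,2.7,7.9,-0.1,14,2.7,7.9,-0.1,15.5,2.7,7.9,-0.1,15.5,2.7,7.9,-0.1,15.5,2.7]}}

```text
clock: 14.0
tcp_pos: [0.4967, -0.2112, 0.0968]
orientation: [2.924, 1.145, 0.003]
contact_force: [0.1, -0.1, -0.4]
grip_width: 0.0585
gripper_force: 32.6
```

```bash
python3 - <<'E'
from nest import *
p=r.camera_params("wrist");a=r.grab_frame("wrist");cv2.imwrite("pics/w7.png",a);pickle.dump(p,open("w7.pkl","wb"))
s,M=toolshift([.4955,-.2103,.0667]);print(s,"yaw",np.degrees(np.arctan2(M[1,0],M[0,0])))
o=r.get_obs();q=quad(a,"red",np.array([282,275]));_,D=pnp(p,q)
F=np.array([atz(p,d,o["tcp_pos"][2]-.0047) for d in D]);print("plate",F.mean(0),longax(F))
cv2.imwrite("pics/w7b.png",cv2.resize(a[90:370,180:390],(600,800)[:1]+(600,) if 0 else (450,600),interpolation=cv2.INTER_CUBIC))
n=np.array([.4944,-.2105,0]);x=-np.array([np.cos(np.radians(42.9)),np.sin(np.radians(42.9)),0]);y=np.array([-x[1],x[0],0])
for u,v in((-50.5,13),(-50.5,-13),(-36,36),(-36,-36)):print(u,v,(proj(p,n+x*u/1e3+y*v/1e3+[0,0,.063])-[180,90])*600/280)
E
```

```text
[-0.0263 -0.1621  3.0156] yaw 42.771253934186085
plate [ 0.496  -0.2107  0.0922] (np.float64(42.98504542091568), [np.float64(0.07920401261149462), np.float64(0.048719381929762474), np.float64(0.07973130194236434), np.float64(0.049161855359734136)])
-50.5 13 [265.7138 168.6505]
-50.5 -13 [159.3346 168.9104]
-36 36 [356.2908 226.2184]
-36 -36 [ 69.1921 226.969 ]
```

View pics/w7b.png

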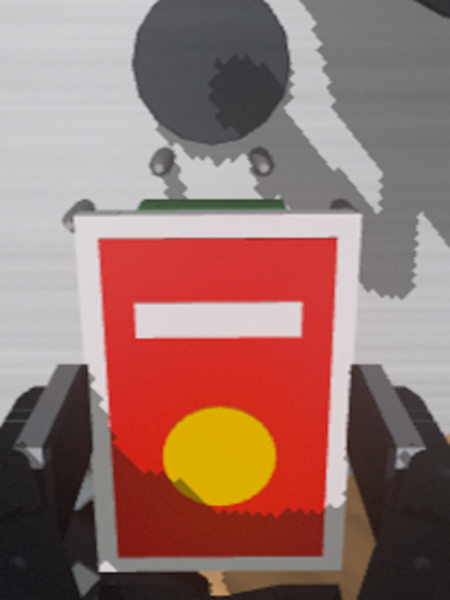

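The close view shows the inner pins at (163,160) and (261,158), centred on column 212, against the plate's centre at 218. So I'll shift about 1.4 mm in tool -y and lower.

Request:
{"fn": "move_arm", "kwargs": {"rows": [-0.06,-0.14,0,0,-0.06,-0.14,1,0,-0.06,-0.14,1.8,0,-0.06,-0.14,2.1,0,-0.06,-0.14,2.3,0,-0.06,-0.14,2.5,0,-0.06,-0.14,2.5,0]}}

```text
clock: 14.92
tcp_pos: [0.4941, -0.2104, 0.0702]
orientation: [-2.925, -1.145, 0.0]
contact_force: [0.2, -1.0, 0.3]
grip_width: 0.0584
gripper_force: 32.6
```

```bash
python3 - <<'E'
from nest import *
print(toolshift([.4955,-.2103,.0667])[0],r.get_obs()["contact_force"],r.get_obs()["tcp_pos"])
E
```

```text
[0.1084 0.0832 0.3529] [ 0.1595 -0.9738  0.2651] [ 0.4941 -0.2104  0.0702]
```

Request:
{"fn": "move_arm", "kwargs": {"rows": [0,0,0.1,0,0,0,0.2,0,0,0,0.3,0,0,0,0.35,0,0,0,0.35,0]}}

```text
clock: 15.55
tcp_pos: [0.4942, -0.2104, 0.0668]
orientation: [-2.925, -1.145, 0.0]
contact_force: [0.2, -0.4, -0.3]
grip_width: 0.0586
gripper_force: 32.6
```

Request:
{"fn": "move_arm", "kwargs": {"rows": [0,0,0,0,0,0,0,0,0,0,0,0,0,0,0,0,0,0,-0.5,0,0,0,-3,0,0,0,-8,0,-2,0,-12,0,-4,0,-14,0,-4,0,-14,0], "fingers": 0.95}}

```text
clock: 16.8
tcp_pos: [0.4646, -0.239, 0.2084]
orientation: [2.926, 1.141, 0.005]
contact_force: [0.2, 0.0, -1.7]
grip_width: 0.0812
gripper_force: 0.0
```

```bash
python3 - <<'E'
from nest import *
p=r.camera_params("wrist");a=r.grab_frame("wrist");cv2.imwrite("pics/w8.png",a);pickle.dump(p,open("w8.pkl","wb"))
cv2.imwrite("pics/w8b.png",cv2.resize(a,(800,600),interpolation=cv2.INTER_CUBIC))
q=quad(a,"red",proj(p,(.4944,-.2105,.06)));o,D=pnp(p,q)
F=np.array([atz(p,d,.062) for d in D]);print("plate",F.mean(0),longax(F))
for x,Rm,e in o:print(x,Rm[:,2],e)
E
```

```text
plate [ 0.493  -0.2104  0.062 ] (np.float64(43.00061720621537), [np.float64(0.07995693382510217), np.float64(0.048281294786475006), np.float64(0.07836866079759582), np.float64(0.04867453681633362)])
[ 0.493  -0.2098  0.0575] [0.0076 0.2324 0.9726] 0.5593936479508136
[ 0.4931 -0.2107  0.0576] [ 0.1705 -0.0773  0.9823] 0.8712757452436397
```

View pics/w8b.png

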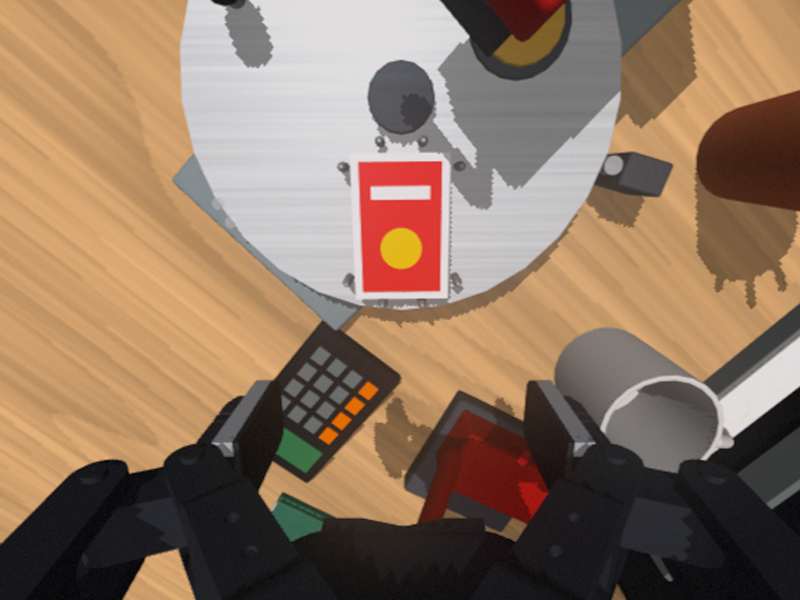

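The plate sits between the pins, with the inner pins at (380,142)/(423,141), the outer at (386,303)/(422,302) and the plate's ends at rows 156 and 299. The 10 viewed pictures are used up, so from here I measure numerically.

```bash
python3 - <<'E'
from nest import *
p=pickle.load(open("w8.pkl","rb"))
n=np.array([.4944,-.2105,0]);x=-np.array([np.cos(np.radians(42.9)),np.sin(np.radians(42.9)),0]);y=np.array([-x[1],x[0],0])
for u,v in((-50.5,13),(-50.5,-13),(-36,36),(-36,-36),(36,36),(36,-36),(50.5,13),(50.5,-13)):print(u,v,*[proj(p,n+x*u/1e3+y*v/1e3+[0,0,z])/.7 for z in(.063,.056)])
print("plate ends",[proj(p,n+x*u/1e3+[0,0,.061])/.7 for u in(-45,45)])
T=r.camera_params("top")
for nm in("pics/top0.png",):
    a=cv2.imread(nm);b,g,rd=[a[...,i].astype(int) for i in range(3)]
    m=((rd>100)&(g<70)&(b<70)); sub=m[125:195,350:400]
    for row in range(128,192,3):
        k=np.where(m[row,350:400])[0]+350
        if len(k):print(row,k.min(),k.max(),a[row,k.min()+2],a[row,k.max()-2])
print(r.get_obs()["joints"])
E
```

```text
-50.5 13 [423.9776 139.798 ] [423.4014 140.6506]
-50.5 -13 [379.2814 140.0334] [379.8459 140.8802]
-36 36 [462.6526 165.7477] [461.1143 165.9352]
-36 -36 [340.8757 166.3996] [342.3962 166.5707]
36 36 [458.7944 284.0628] [457.4575 281.4807]
36 -36 [346.0506 284.7101] [347.3404 282.1119]
50.5 13 [422.6092 306.0047] [422.1221 302.9555]
50.5 -13 [382.4954 306.2378] [382.9295 303.1829]
plate ends [array([401.6846, 150.1098]), array([402.5008, 297.116 ])]
131 362 391 [ 15  20 146] [ 32  43 138]
134 363 392 [ 16  21 143] [ 14  23 142]
137 362 392 [ 21  25 146] [ 16  21 143]
140 362 392 [ 23  26 148] [ 15  21 143]
143 362 392 [ 22  27 150] [ 17  22 143]
146 367 392 [ 19  23 133] [ 10  17 134]
149 367 386 [ 17  24 147] [ 21  26 144]
152 367 386 [ 20  24 146] [ 19  25 144]
155 367 386 [ 18  23 146] [ 16  20 142]
158 367 386 [ 23  26 146] [ 19  23 144]
161 367 386 [ 15  23 144] [ 14  23 144]
164 366 386 [ 19  24 146] [ 17  23 143]
167 367 386 [ 20  26 146] [ 18  25 143]
170 368 386 [ 16  22 146] [ 22  25 145]
173 370 386 [ 17  22 147] [ 21  28 145]
176 366 385 [12 14 98] [ 17  22 142]
179 366 385 [ 15  21 148] [ 18  23 143]
182 366 385 [ 18  21 143] [ 18  21 145]
[-0.3408  0.3616  0.8702  2.0006 -0.3458  0.93   -0.1174]
```

```bash
python3 - <<'E'
from nest import *
T=r.camera_params("top")
acc=np.mean([r.grab_frame("top").astype(float) for _ in range(3)],0)
for nm,a in(("t0",cv2.imread("pics/top0.png").astype(float)),("now",acc)):
    s=a[...,2]-a[...,1]   # red-green
    for side,c0,z in(("L",366.5,.116),("R",386,.158)):
        pts=[]
        for row in list(range(151,170))+list(range(177,183)):
            seg=s[row,int(c0)-6:int(c0)+7]; d=np.diff(seg); 
            hi=seg.max();th=60
            idx=np.where((seg[:-1]<th)!=(seg[1:]<th))[0]
            if len(idx)==0: continue
            i=idx[np.argmin(abs(idx-6))]; pts.append((int(c0)-6+i+(th-seg[i])/(seg[i+1]-seg[i]),row))
        pts=np.array(pts);vx,vy,x,y=cv2.fitLine(pts.astype(np.float32),cv2.DIST_HUBER,0,.01,.01).ravel()
        w=[atz(T,(x+vx/vy*(rr-y),rr),z) for rr in(182,150)];d=w[1]-w[0]
        print(nm,side,len(pts),np.degrees(np.arctan2(d[1],d[0])),w[0])
E
```

```text
t0 L 25 -3.3779067649555143 [ 0.6094 -0.1364  0.116 ]
t0 R 25 -3.204265999254752 [ 0.6026 -0.1901  0.158 ]
now L 25 -3.3202258671802034 [ 0.6094 -0.1365  0.116 ]
now R 25 -3.3196995303441397 [ 0.6026 -0.1901  0.158 ]
```

Request:
{"fn": "move_arm", "kwargs": {"rows": [0,-4,0,0,0,-8,0,0,0,-9.6,0,0,0,-9.6,0,0,0,-9.6,0,0]}}

```text
clock: 17.62
tcp_pos: [0.4004, -0.1672, 0.2068]
orientation: [2.924, 1.146, -0.0]
contact_force: [-0.9, -0.8, 1.2]
grip_width: 0.0811
gripper_force: 0.0
```

```bash
python3 - <<'E'
from nest import *
p=r.camera_params("wrist");a=r.grab_frame("wrist");cv2.imwrite("pics/w9.png",a);pickle.dump(p,open("w9.pkl","wb"))
p8=pickle.load(open("w8.pkl","rb"));a8=cv2.imread("pics/w8.png")
n=proj(p,(.493,-.2104,.062));print(n)
_,D=pnp(p,quad(a,"red",n));_,D8=pnp(p8,quad(a8,"red",proj(p8,(.493,-.2104,.062))))
W=[]
for d in D8:
    j=np.argmin(np.linalg.norm(D-D.mean(0)-(d-D8.mean(0)),axis=1));W.append(tri([(p8,d),(p,D[j])]));print(W[-1])
W=np.array([w[0] for w in W]);c=W.mean(0);u=np.linalg.svd(W-c)[2][2];print(c,u,longax(W))
print(toolshift([.525,-.052,.2]),r.get_obs()["joints"])
E
```

```text
[390.2501 161.8629]
(array([ 0.5388, -0.201 ,  0.0606]), np.float64(0.00032249137151801535))
(array([ 0.4802, -0.2553,  0.0616]), np.float64(9.80704302702717e-05))
(array([ 0.4471, -0.2199,  0.06  ]), np.float64(0.00016907944376908432))
(array([ 0.5051, -0.1656,  0.0602]), np.float64(0.0003962731930626083))
[ 0.4928 -0.2105  0.0606] [-0.0107  0.0179  0.9998] (np.float64(42.96333262232167), [np.float64(0.07989143498594369), np.float64(0.04853289588843916), np.float64(0.0795067280825377), np.float64(0.04892672647761527)])
(array([16.9914, -0.0288,  0.6719]), array([[ 0.7342,  0.6789,  0.0002],
       [ 0.6789, -0.7342, -0.0011],
       [-0.0007,  0.001 , -1.    ]])) [-0.5957  0.1621  0.9539  2.1885 -0.1724  0.8656 -0.3603]
```

Request:
{"fn": "move_arm", "kwargs": {"rows": [5,0,0,0,11,0,0,0,16,0,1,0,17,0,4,0,17,0,8,0,17,0,11,0,17,0,12.5,0,17,0,13.2,0,17,0,13.2,0], "fingers": 0.8}}

```text
clock: 18.8
tcp_pos: [0.5249, -0.0519, 0.075]
orientation: [2.925, 1.145, 0.001]
contact_force: [-0.4, 0.4, -0.1]
grip_width: 0.0681
gripper_force: 0.0
```

Request:
{"fn": "move_arm", "kwargs": {"rows": [0,0,0,0,0,0,0,0,0,0,0,0,0,0,0,0,0,0,0,0,0,0,0,0,0,0,0,0,0,0,0,0], "fingers": 0.1, "newtons": 30}}

```text
clock: 19.8
tcp_pos: [0.5251, -0.0521, 0.0756]
orientation: [2.925, 1.144, 0.002]
contact_force: [-1.3, -1.5, 7.3]
grip_width: 0.0207
gripper_force: 30.3
```

```bash
python3 - <<'E'
from nest import *
o=r.get_obs();print(o["tcp_pos"],o["contact_force"],o["grip_width"],o["gripper_force"],o["moment"],o["joints"])
E
```

```text
[ 0.5251 -0.0521  0.0756] [-1.3075 -1.5301  7.3041] 0.020714858334482538 30.26630938053131 [-0.2794  0.1283 -0.0638] [-0.5294  0.5625  0.6625  2.0751 -0.5491  0.6796 -0.3276]
```

Request:
{"fn": "move_arm", "kwargs": {"rows": [-0.42,-0.23,0,-2.5,-1.28,-0.63,0,-7.5,-2.19,-0.96,0,-12.5,-3.12,-1.21,0,-17.5,-4.07,-1.37,0,-22.5,-5.02,-1.45,0,-27.5,-5.98,-1.45,0,-32.5,-6.94,-1.37,0,-37.5,-7.88,-1.2,0,-42.5,-8.35,-1.09,0,-45]}}

```text
clock: 21.05
tcp_pos: [0.4569, -0.1014, 0.0755]
orientation: [2.262, 2.176, 0.003]
contact_force: [2.4, -2.0, 2.4]
grip_width: 0.0211
gripper_force: 29.9
```

```bash
cat > st.py <<'E'
from nest import *
o=r.get_obs();h=np.array([.5494,-.1594]);M=R.from_rotvec(o["orientation"]).as_matrix()
d=o["tcp_pos"][:2]-h;print("knob ang",np.degrees(np.arctan2(d[1],d[0]))%360,"rad",np.linalg.norm(d),"yaw",np.degrees(np.arctan2(M[1,0],M[0,0])),o["tcp_pos"],o["contact_force"],o["grip_width"],o["joints"][6],o["clock"])
t=np.array([-d[1],d[0]])/np.linalg.norm(d);print("tangential/radial force",o["contact_force"][:2]@t,o["contact_force"][:2]@d/np.linalg.norm(d))
E
python3 st.py
```

```text
knob ang 147.9385182850214 rad 0.10920274421611313 yaw 87.7937993986425 [ 0.4569 -0.1014  0.0755] [ 2.4034 -1.9753  2.3663] 0.02109052885826753 0.38813834273675185 21.05
tangential/radial force 0.39824647100185073 -3.085442660827237
```

Request:
{"fn": "move_arm", "kwargs": {"rows": [-0.42,-0.23,0,-2.5,-1.28,-0.63,0,-7.5,-2.19,-0.96,0,-12.5,-3.12,-1.21,0,-17.5,-4.07,-1.37,0,-22.5,-5.02,-1.45,0,-27.5,-5.98,-1.45,0,-32.5,-6.94,-1.37,0,-37.5,-7.88,-1.2,0,-42.5,-8.35,-1.09,0,-45]}}

```text
clock: 22.3
tcp_pos: [0.4436, -0.1842, 0.0756]
orientation: [1.256, 2.875, 0.001]
contact_force: [2.4, -0.3, 0.9]
grip_width: 0.0208
gripper_force: 30.1
```

```bash
python3 st.py; python3 - <<'E'
from nest import *
a=r.grab_frame("top");cv2.imwrite("pics/t10.png",a);T=r.camera_params("top")
# red plate on disc?
b,g,rd=[a[...,i].astype(int) for i in range(3)];m=((rd>110)&(g<90)&(b<90)).astype(np.uint8)
n,l,s,c=cv2.connectedComponentsWithStats(m)
for i in range(1,n):
    if s[i,4]>60:print(s[i],c[i],atz(T,c[i],.062))
E
```

```text
knob ang 193.18812926466802 rad 0.10870023033535041 yaw 132.81984156015858 [ 0.4436 -0.1842  0.0756] [ 2.4317 -0.3156  0.8504] 0.02075794787937098 1.1902663414746728 22.3
tangential/radial force 0.8620866229337898 -2.2955287624969194
[246  83  26  24 431] [258.6079  94.58  ] [0.8969 0.1857 0.062 ]
[207  94  29  25 475] [220.4695 105.9832] [0.86   0.3055 0.062 ]
[ 362  129   41   72 1420] [379.3718 158.5979] [ 0.6916 -0.19    0.062 ]
[434 240  45  36 634] [455.9196 254.2098] [ 0.3985 -0.4143  0.062 ]
```

Request:
{"fn": "move_arm", "kwargs": {"rows": [-0.42,-0.23,0,-2.5,-1.28,-0.63,0,-7.5,-2.19,-0.96,0,-12.5,-3.12,-1.21,0,-17.5,-4.07,-1.37,0,-22.5,-5.02,-1.45,0,-27.5,-5.98,-1.45,0,-32.5,-6.75,-1.39,0,-36.5,-7.22,-1.32,0,-39,-7.41,-1.29,0,-40]}}

```text
clock: 23.6
tcp_pos: [0.4833, -0.2458, 0.0755]
orientation: [0.2, 3.134, 0.002]
contact_force: [1.3, 2.9, 7.7]
grip_width: 0.0208
gripper_force: 30.7
```

```bash
python3 st.py
```

```text
knob ang 232.58181294904742 rad 0.1088203018994984 yaw 172.71536225346904 [ 0.4833 -0.2458  0.0755] [1.2701 2.8653 7.707 ] 0.020824346624649145 1.8487081099257912 23.6
tangential/radial force -0.7322707277764011 -3.0474610548070533
```

Request:
{"fn": "move_arm", "kwargs": {"rows": [-0.17,-0.09,0,-1,-0.34,-0.18,0,-2,-0.34,-0.18,0,-2,-0.34,-0.18,0,-2]}}

```text
clock: 24.1
tcp_pos: [0.4874, -0.2488, 0.0755]
orientation: [0.144, 3.135, -0.001]
contact_force: [6.3, 0.6, 4.5]
grip_width: 0.0211
gripper_force: 30.4
```

```bash
python3 st.py; python3 - <<'E'
import numpy as np
P=np.array([(.5251,-.0521),(.4569,-.1014),(.4436,-.1842),(.4833,-.2458)])
s=np.linalg.lstsq(np.c_[2*P,np.ones(4)],(P**2).sum(1),rcond=None)[0];print(s[:2],np.sqrt(s[2]+s[:2]@s[:2]))
E
```

```text
knob ang 235.2688269055481 rad 0.10883570985061924 yaw 174.75223419879285 [ 0.4874 -0.2488  0.0755] [6.3006 0.6147 4.4718] 0.02111965087266622 1.8792229467461627 24.1
tangential/radial force 4.827843160702065 -4.094801955236732
[ 0.55042155 -0.15891925] 0.10978365784113288
```

Request:
{"fn": "move_arm", "kwargs": {"rows": [-0.14,-0.08,0,-0.8,-0.27,-0.15,0,-1.6,-0.27,-0.15,0,-1.6,-0.27,-0.15,0,-1.6]}}

```text
clock: 24.6
tcp_pos: [0.4904, -0.2509, 0.0756]
orientation: [0.099, 3.136, -0.002]
contact_force: [6.2, -0.7, 2.6]
grip_width: 0.021
gripper_force: 30.2
```

```bash
python3 st.py
```

```text
knob ang 237.19186464567724 rad 0.10884337320940111 yaw 176.38024550372086 [ 0.4904 -0.2509  0.0756] [ 6.1718 -0.7268  2.553 ] 0.02096115855455329 1.9036561351203758 24.6
tangential/radial force 5.581146721225127 -2.733148336149435
```

Request:
{"fn": "move_arm", "kwargs": {"rows": [-0.09,-0.05,0,-0.5,-0.17,-0.09,0,-1,-0.17,-0.09,0,-1,-0.17,-0.09,0,-1]}}

```text
clock: 25.1
tcp_pos: [0.491, -0.2512, 0.0755]
orientation: [0.073, 3.139, -0.0]
contact_force: [3.4, 0.9, 6.3]
grip_width: 0.0204
gripper_force: 30.6
```

```bash
python3 st.py
```

```text
knob ang 237.52755201068118 rad 0.1088486422774428 yaw 177.33351284121858 [ 0.491  -0.2512  0.0755] [3.3638 0.8645 6.301 ] 0.02041358510890457 1.9181502478944863 25.1
tangential/radial force 2.3736926926473805 -2.5353680074976817
```

Request:
{"fn": "move_arm", "kwargs": {"rows": [0,0,0,0,0,0,0,0,0,0,0,0,0,0,0,0,0,0,-3,0,0,0,-8,0,0,0,-14,0,0,0,-20,0,0,0,-25,0,0,0,-25,0], "fingers": 0.8}}

```text
clock: 26.35
tcp_pos: [0.4916, -0.2524, 0.3293]
orientation: [0.073, 3.133, -0.004]
contact_force: [0.7, -0.2, 0.2]
grip_width: 0.0681
gripper_force: 0.0
```

```bash
python3 - <<'E'
from nest import *
T=r.camera_params("top");S=r.camera_params("scene")
def dark(a,u,v,hw,hh,off=0):
    w=a[v-hh:v+hh,u-hw:u+hw].max(2); m=(w<50).astype(np.uint8)
    n,l,s,c=cv2.connectedComponentsWithStats(m)
    for i in range(1,n):
        if s[i,4]>12: print("  ",s[i][:2]+[u-hw,v-hh],s[i][2:],c[i]+[u-hw,v-hh])
a=cv2.imread("pics/top0.png");b=cv2.imread("pics/scene0.png")
print("top0");dark(a,351,167,25,15);print("scene0");dark(b,239,168,18,18)
now=r.grab_frame("top");cv2.imwrite("pics/t11.png",now)
sc=r.grab_frame("scene");cv2.imwrite("pics/s11.png",sc)
print("top now");dark(now,351,167,25,15)
# knob detection now
k=np.array([.4901,-.2509,.089]);u=proj(T,k);print("knob exp top",u);dark(now,int(u[0]),int(u[1]),14,14);u=proj(S,k);print("scene",u);dark(sc,int(u[0]),int(u[1]),14,14)
g=proj(T,(.6204,-.0771,.2836));print(g)
E
python3 st.py
```

```text
top0
   [338 165] [ 28   7 132] [351.9394 167.3939]
scene0
   [235 161] [ 9 13 45] [238.9333 166.8889]
top now
   [338 165] [ 28   8 130] [352.2231 167.4615]
knob exp top [402.6108 222.964 ]
   [402 208] [14  9 67] [408.     212.8657]
   [399 220] [ 7  6 36] [401.8611 222.3889]
scene [252.5035 168.0861]
   [238 162] [ 6 12 31] [240.1613 168.6452]
   [251 168] [ 3  7 20] [251.95 171.15]
[351.2172 167.5657]
knob ang 236.94356247804697 rad 0.10979705708913381 yaw 177.3571448425395 [ 0.4895 -0.2514  0.3247] [-0.4306 -0.5707 -1.1044] 0.06842978595395742 1.9015809883667847 26.45
tangential/radial force -0.049593130592748946 0.7131878906621688
```

```bash
python3 - <<'E'
from nest import *
T=r.camera_params("top");S=r.camera_params("scene")
def blob(a,u,hw=9):
    u=np.round(u).astype(int);w=a[u[1]-hw:u[1]+hw,u[0]-hw:u[0]+hw].max(2).astype(float);W=np.clip(70-w,0,None)
    m=(w<60).astype(np.uint8);n,l,s,c=cv2.connectedComponentsWithStats(m)
    i=1+np.argmin(np.linalg.norm(c[1:]-hw,axis=1));W=W*(cv2.dilate((l==i).astype(np.uint8),np.ones((3,3))))
    y,x=np.mgrid[:2*hw,:2*hw];return np.array([(W*x).sum(),(W*y).sum()])/W.sum()+u-hw,s[i]
h=np.array([.5504,-.1589])
a0=cv2.imread("pics/top0.png")
now=r.grab_frame("top")
for a,k,nm in((a0,(.5251,-.0521,.085),"start"),(now,(.4901,-.2509,.085),"now")):
    b,s=blob(a,proj(T,k));w=atz(T,b,.085);d=w[:2]-h;print(nm,b,s,w,np.degrees(np.arctan2(d[1],d[0]))%360,np.linalg.norm(d))
o=pickle.load(open("w8.pkl","rb"))
# lever grip tri
for tz in [(352,167.4)]:
    print(tri([(T,tz),(S,(238.9,166.9))]))
    print([atz(T,(338,167),.286),atz(T,(366,168),.286)])
print(toolshift([.62,-.077,.33])[0],r.get_obs()["joints"])
E
```

```text
start [335.6845 210.7729] [ 6  6  6  7 33] [ 0.5266 -0.052   0.085 ] 102.52372455791235 0.1095453268358022
now [401.792  222.5246] [ 5  6  8  6 40] [ 0.4917 -0.2493  0.085 ] 237.03911901294452 0.10779961899720927
(array([ 0.6203, -0.0789,  0.287 ]), np.float64(0.00019695650464475836))
[array([ 0.6214, -0.042 ,  0.286 ]), array([ 0.6188, -0.1158,  0.286 ])]
[-12.2785  18.0038  -0.6486] [ 0.2984  0.2031  0.0737  1.7627 -0.0161  1.1784  1.9015]
```

Request:
{"fn": "move_arm", "kwargs": {"rows": [0,0,-3,10,0,1,-5.5,20,-1.5,3,-5.5,30,-3,6,-5.5,40,-5,9,-5.5,50,-7,12,-5.5,60,-9,15,-5.5,70,-11,17,-5.5,80,-12.3,18.6,-5.5,90,-12.3,18.6,-5.5,90.7]}}

```text
clock: 27.75
tcp_pos: [0.6212, -0.0694, 0.3772]
orientation: [-2.279, -2.158, 0.004]
contact_force: [-0.5, -0.1, -0.7]
grip_width: 0.068
gripper_force: 0.0
```

```bash
python3 - <<'E'
from nest import *
s,M=toolshift([.6205,-.071,.281]);print(s,np.degrees(np.arctan2(M[1,0],M[0,0])),r.get_obs()["joints"])
E
```

```text
[-0.1609 -0.0177  9.6168] 86.88735373151637 [-0.0975  0.3071  0.1444  1.5122 -0.045   1.3297 -0.0031]
```

Request:
{"fn": "move_arm", "kwargs": {"rows": [0,0,3,0,0,0,6,0,0,0,8,0,0,0,9.2,0,0,0,9.6,0,0,0,9.6,0]}}

```text
clock: 28.5
tcp_pos: [0.6212, -0.0717, 0.2841]
orientation: [2.285, 2.156, 0.0]
contact_force: [0.0, -0.1, 0.6]
grip_width: 0.0683
gripper_force: 0.0
```

Request:
{"fn": "move_arm", "kwargs": {"rows": [0,0,0,0,0,0,0,0,0,0,0,0,0,0,0,0,0,0,0,0,0,0,0,0,0,0,0,0,0,0,0,0], "fingers": 0.05, "newtons": 25}}

```text
clock: 29.5
tcp_pos: [0.6189, -0.0712, 0.2842]
orientation: [-2.282, -2.153, 0.005]
contact_force: [-9.4, 1.2, 7.5]
grip_width: 0.0151
gripper_force: 24.7
```

Request:
{"fn": "move_arm", "kwargs": {"rows": [0,-0.6,0.2,0,0,-1.2,0.5,0,0,-1.8,0.8,0,0,-2.4,1.1,0,0,-2.9,1.45,0,0,-3.5,1.8,0]}}

```text
clock: 30.25
tcp_pos: [0.5873, -0.0695, 0.2669]
orientation: [2.283, 2.154, 0.004]
contact_force: [4.5, -1.3, -0.1]
grip_width: 0.0151
gripper_force: 25.0
```

Request:
{"fn": "move_arm", "kwargs": {"rows": [0,-0.5,0.4,0,0,-1.04,0.8,0,0,-2.0,1.68,0,0,-2.9,2.64,0,0,-3.7,3.68,0,0,-4.4,4.79,0,0,-5.0,5.95,0,0,-5.5,7.16,0,0,-5.5,7.16,0]}}

```text
clock: 31.38
tcp_pos: [0.5301, -0.0662, 0.1925]
orientation: [-2.284, -2.154, 0.004]
contact_force: [1.9, -2.9, -4.5]
grip_width: 0.0153
gripper_force: 26.2
```

Request:
{"fn": "move_arm", "kwargs": {"rows": [0,-0.2,0.6,0,0,-0.39,1.24,0,0,-0.5,1.75,0,0,-0.56,2.0,0,0,-0.56,2.0,0]}}

```text
clock: 32.0
tcp_pos: [0.5246, -0.0659, 0.1734]
orientation: [-2.284, -2.154, 0.003]
contact_force: [-3.6, -3.7, -0.3]
grip_width: 0.0149
gripper_force: 27.1
```

Request:
{"fn": "move_arm", "kwargs": {"rows": [0,-0.05,0.3,0,0,-0.1,0.6,0,0,-0.1,0.6,0,0,-0.1,0.6,0]}}

```text
clock: 32.5
tcp_pos: [0.524, -0.0659, 0.1703]
orientation: [-2.285, -2.154, 0.001]
contact_force: [-13.0, -1.2, 25.2]
grip_width: 0.0147
gripper_force: 29.6
```

Request:
{"fn": "move_arm", "kwargs": {"rows": [0,0.05,-0.25,0,0,0.05,-0.25,0]}}

```text
clock: 32.75
tcp_pos: [0.524, -0.0658, 0.1706]
orientation: [-2.284, -2.154, 0.003]
contact_force: [-6.7, -2.3, 6.9]
grip_width: 0.0151
gripper_force: 27.9
```

Request:
{"fn": "move_arm", "kwargs": {"rows": [0,0,0,0,0,0,0,0,0,0,0,0,0,0,0,0,0,0,0,0,0,0,-2,0,0,0,-6,0,0,0,-12,0,0,0,-16,0,0,0,-16,0], "fingers": 0.8}}

```text
clock: 34.0
tcp_pos: [0.5271, -0.0659, 0.3343]
orientation: [2.282, 2.152, 0.008]
contact_force: [0.8, 0.2, -1.1]
grip_width: 0.0682
gripper_force: 0.0
```

```bash
python3 - <<'E'
from nest import *
T=r.camera_params("top");S=r.camera_params("scene");W=r.camera_params("wrist")
t=r.grab_frame("top");s=r.grab_frame("scene");w=r.grab_frame("wrist")
for n,a in(("t",t),("s",s),("w",w)):cv2.imwrite(f"pics/{n}12.png",a)
# lever: expected grip when down, triangulate dark blob
piv=np.array([.6196,-.072,.145])+np.array([.051*np.cos(np.radians(3.3)),-.051*np.sin(np.radians(3.3)),0])
def grip(q):
    a=np.radians(70)-q;return piv+.15*np.array([-np.cos(a)*.998,np.cos(a)*.0576,np.sin(a)])
for q in(1.0,.9,.8):print(q,grip(q),*[proj(P,grip(q)) for P in(T,S,W)])
def dark(a,u,hw,th=50):
    u=np.round(u).astype(int);w_=a[max(u[1]-hw,0):u[1]+hw,max(u[0]-hw,0):u[0]+hw].max(2);m=(w_<th).astype(np.uint8);n,l,st,c=cv2.connectedComponentsWithStats(m)
    for i in range(1,n):
        if st[i,4]>12:print("  ",st[i],c[i]+u-hw)
for n,P,a in(("top",T,t),("scene",S,s),("wrist",W,w)):
    print(n);dark(a,proj(P,grip(1.)),22 if n!="wrist" else 60)
E
```

```text
1.0 [ 0.5245 -0.0665  0.178 ] [343.6031 208.0309] [264.7613 182.7173] [279.3322 202.8594]
0.9 [ 0.5285 -0.0667  0.1924] [344.1841 206.0285] [263.7559 180.2434] [283.7556 206.9171]
0.8 [ 0.5339 -0.0671  0.2064] [344.7834 203.5005] [262.3878 177.9328] [290.2667 211.2365]
top
   [18  0  5 16 45] [341.8667 192.1333]
   [12 20 10  4 36] [338.8333 207.3333]
scene
   [ 8  7  3  7 21] [252. 171.]
   [ 25   6  19  13 102] [276.5196 173.402 ]
   [17 15  8 13 35] [263.5429 181.6   ]
   [ 2 30  7  4 13] [247.7692 192.0769]
wrist
```

```bash
python3 - <<'E'
from nest import *
S=r.camera_params("scene");W=r.camera_params("wrist");w=cv2.imread("pics/w12.png")
piv=np.array([.6196,-.072,.145])+np.array([.0509,-.0029,0])
def grip(q,dy=0):
    a=np.radians(70)-q;return piv+.15*np.array([-np.cos(a)*.998,np.cos(a)*.0576,np.sin(a)])+np.array([.0576,.998,0])*dy
print("bias start",np.array([238.93,166.89])-proj(S,grip(0)))
for row in(185,203,220):print(row,w[row,240:330:3].max(1))
for q in(1.,.9):print(q,proj(W,grip(q)),proj(W,grip(q,.02)))
E
```

```text
bias start [-1.1161 -1.3365]
185 [206 205 204 204 206 156  93 169 209 214 209  67  68  69  72  68  67  94
 112 204 202 199 206 198 201 208 199 201 202 201]
203 [204 205 203 205 206 123  84 209 205 208 202  72  67  67  66  66  64 100
 149 205 203 198 205 197 202 206 199 202 203 199]
220 [207 204 203 200 130 132 132 175 206 204 207  93  65  67  67  64  62 204
 202 206 204 199 205 199 205 203 201 203 203 129]
1.0 [283.3523 204.0826] [283.3689 183.0608]
0.9 [287.9071 208.2909] [288.0234 186.281 ]
```

```bash
python3 - <<'E'
from nest import *
T=r.camera_params("top");h=np.array([.5504,-.1589]);a=cv2.imread("pics/t12.png")
u=proj(T,(.4901,-.2509,.085)).round().astype(int);w=a[u[1]-9:u[1]+9,u[0]-9:u[0]+9].max(2);n,l,s,c=cv2.connectedComponentsWithStats((w<60).astype(np.uint8))
ok=False
for i in range(1,n):
    d=atz(T,c[i]+u-9,.085)[:2]-h;ang=np.degrees(np.arctan2(d[1],d[0]))%360;print(s[i],ang,np.linalg.norm(d)); ok|=abs(ang-237)<1.6 and s[i,4]>25
o=r.get_obs();print(o["contact_force"],o["clock"],ok)
if ok: print(r.hand_in())
E
```

```text
[ 5  6  8  6 41] 236.93729432989866 0.10770661537689587
[-0.1765 -0.4246 -0.5877] 34.15 True
the job is handed in; nothing more can be done
None
```

The job is handed in (result not shown to me): the red plate lay flat in the nest before I turned it (hidden under the press head since, so not re-checked), the turntable measures within about 1° of its detent position under the ram, and the lever is fully down and released.

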